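Roll the tin into the end bay of the rack and shut the keeper

ROBOT

A 6-joint arm with a two-finger parallel gripper is mounted at the origin on a cart in front of the work surface, level with it; the furniture and walls round the work are solid. World frame = base frame: x ahead of the robot, y to its left, z up, the work surface at z = 0. Lengths are in mm, angles in rad, forces in N, time in s.
With the tool pointing down it reaches from about 275 to 750 mm from the base axis. Payload 10.2 kg.
Tool frame: the origin (TCP) lies on the front face of the gripper's body, between the roots of the fingers; the fingertips stand 73 mm ahead of it and the grasp point (between the pads) lies 54 mm ahead of it; z points along the fingers, y is the line along which they close (so a half turn about z gives the same grasp; the last joint's range is limited). The gripper opens to 85 mm and grips with 20 to 120 N. Pads are 22 mm wide; open, the fingers measure 114 mm over their backs; the gripper's body (76 mm by 85 mm) begins 54 mm behind the grasp point. The pads swing forward as they close: fully open they stand 13 mm farther back than shut.
Start: joints at [-1.537, 0.313, 1.498, -0, 1.331, -0.223], TCP at [133.33, -507.794, 303.894] pointing down, gripper open.
Joint ranges: [-2.94, 2.94], [-0.97, 2.17], [0.19, 2.56], [-1.23, 4.37], [0.02, 3.11], [-2.88, 2.88]. Speed limits (rad/s): [2.39, 2.39, 3.01, 3.14, 3.14, 3.14].

INTERFACE

Orientations are given as a unit quaternion [w, x, y, z].
In Python, from rig import * gives the robot as it stands.
- The arm moves only by the tool step_arm, never from a script. Its argument "plan" is a list of rows, each an object with "offset": the shift along the tool's x, y, z in cm, a list of three; "rot": the turn, a rotation vector about the tool's x, y, z in degrees, a list of three; "gripper": the finger opening in cm, from 0 to 8.54. In form: [{"offset": [x, y, z], "rot": [wx, wy, wz], "gripper": gripper}, ...]. A call has 1 to 12 rows; each row is the pose to reach, as a shift and turn from the pose commanded when the call began, along the tool's axes at that moment; what a row does not reach only later rows make up. A row lasts 1/10 s, in which the tool goes at most 50 mm and 8.59 degrees, less where a joint would pass 70% of its speed; a pose out of reach is approached as far as the arm can. A call with a gripper value outside its range is refused whole. The fingers move at their own pace and stop on an object; "squeeze" is the grip in N (left out, the last holds). Time passes only in rows, so rows that repeat a pose let the fingers close. It gives the time, the measured TCP pose, the force, the opening and the grip force at its end, in the units of the state.
- sense(): the state, without advancing time (a new reading comes with each control period).
- capture(name): name is "scene" or "top"; returns a dict with "color" (420x560x3 uint8, red, green, blue), "depth" (420x560 float32, mm along the optical axis (not along the pixel's ray), 0 where there is no reading), "vertical_fov" (degrees; the focal length in pixels is half the picture's height over the tangent of half this angle, whatever the lens; pixels are square), "cx", "cy" (the principal point, pixels), "k1" (the pictures are not rectified: a ray, as slopes to the right and down, at radius r is drawn at 1 + k1 r^2 times it, then the intrinsics apply), "rvec" (rotation vector, rad) and "tvec" (3), from world to camera coordinates, as OpenCV has them. Camera axes: x right, y down, z forward; pixel columns grow to the right and rows downward; lengths in mm; the calibration is good to about 2 mm. A picture is of the moment at which its call begins.
- finish_job(): hands the job in; it is judged then, once.
The state is a dict: "time_s": time; "joints": joint angles; "dq": joint speeds; "tau": joint torques, N m; "eef_pos": TCP position; "ee_rot": TCP orientation; "force": force on the tool from outside, world axes, zero at the start; "wrist_torque": the same for the moment, N m; "grip_width": opening from 0.0 (shut) to 1.0 (fully open); "grip_force": force on a finger pad.
Only numpy, scipy, OpenCV 4.12 (cv2) and the standard library are available. Lean on these libraries where they do the work, as an engineer would, in place of code of your own. Each camera call takes 0.05 s, during which the arm holds its last target. There are 200 camera calls.

TASK

A food tin lies on its side in the low steel tin rack. Roll it along the rack with the fingertips pressing on its top (do not push it from behind, grip it or lift it, and never press harder than 25 N, or it will dent) over the small cross rib until it sits down in the end bay between the rib and the end lip (at the end with the hinged keeper arm); then swing the keeper arm fully shut across the channel behind it. Leave the spare tin and the spice jars where they stand.

Things in the scene. Friction and masses are not known exactly. Their poses are not given: they have to be found in the camera images.
- rack: Fixed low tin rack of bare steel, 88 wide x 326 long x 31 mm high. Origin: centre of its underside, on the table. y runs along the channel towards the end bay (the tin is rolled towards +y), x across, z up. The channel floor is 5 mm above the origin; wire side rails 66 mm apart inside reach z = 31 mm. The end lip is a 10 mm bar, 8 mm proud of the floor, at y = +150 mm
- rack_rib (a point): Top of the cross rib, a 10 mm round bar that stands 5 mm proud of the channel floor: rack frame (0, 101, 10) mm
- rack_bay (a point): Point on the channel floor under the middle of a tin that sits in the end bay: rack frame (0, 123, 5) mm. There is about 4 mm of play along the channel. A tin pushed too far climbs over the end lip and out
- tin_center (a point): Centre of the tin to roll: 75.4 mm across, 58 mm long, 0.15 to 0.4 kg, rigid, lying on its side across the channel; its top is 80 mm above the table on the plain floor and 5 mm higher on the rib. It rolls very freely both ways and turns under the fingertips, which so travel twice as far as it does: several short strokes are needed
- keeper (a joint): Hinge angle of the keeper arm in rad: 0 = fully shut, straight across the channel behind the end bay (hard stop); grows as the arm swings open, anticlockwise seen from above, to 2.4. It starts open at 1.7 to 2.2 and stays where it is left; about 1 N on its pin moves it
- keeper_hinge (a point): The keeper's vertical hinge axis, on top of the post on the +x rail: rack frame (41, 78, 52) mm. The arm is an 8 mm round bar 74 mm long at this height; shut it points along the rack's -x, at joint value q along (-cos q, -sin q) in the rack frame
- keeper_pin (a point): Middle of the black upright finger pin on the keeper arm, 12 mm in diameter, 45 mm from the hinge axis, from 48 to 76 mm above the table (this point is 62 mm above it)
- spare_tin_mid (a point): Bystander: the same kind of tin standing upright by the rack, 75 mm wide, 58 mm high; its centre
- jar_a_mid (a point): Bystander: spice jar with a screw cap, 45 mm wide, 106 mm high, standing by the rack; its centre
- jar_b_mid (a point): Bystander: another spice jar with a screw cap, 45 mm wide, 106 mm high, standing by the rack; its centre
There are look-alikes about, which are no part of the job. Leave any yellow look-alike of the part that bears tin_center alone.

How it is judged (in metres and radians):
On the way, in this order (a step that is already met when the one before it is completed fails the run):
1. the tin sits down in the end bay, between rib and lip (y of tin_center in the frame of rack between 0.115 and 0.131 m and height (world z) of tin_center below 0.0445 m), for 0.3 s.
2. the keeper is swung shut behind it (value of joint keeper below 0.08 rad), for 0.2 s.
At the end, for the whole second after the job is handed in: The tin lies in the end bay, its centre within about 8 mm of the bay's middle along the channel and down on the floor (within 2 mm), and the keeper arm is shut to within 0.08 rad (all of step 1 and value of joint keeper below 0.08 rad); the robot touches nothing.
It fails at once if the fingers press on the tin with more than 25 N (contact force between the fingers and tin above 25 N).
It fails at once if the fingers touch the tin well below its top (pushed from behind or gripped: grasp point less than 90 mm above the table) (contact force between the fingers and tin above 0.5 N and height (world z) of the grasp point below 0.09 m).
It fails at once if the tin is lifted more than 12 mm (height (world z) of tin_center above 0.055 m).
It fails at once if a bystander is moved more than 15 mm (distance of any of spare_tin_mid, jar_a_mid, jar_b_mid from where it was at the start of the episode above 0.015 m).
It also fails if it takes over 72 s, if anything falls off the work surface, if the arm or the gripper's body presses on something with over 40 N, if the wrist force passes 120 N, or if a joint passes its speed limit or range.

## Working session

There is one attempt and no reset: what is moved stays moved. The work goes in short steps, Python scripts to look and compute and a tool call to move; the robot and the scene stay as the last step left them, time stands still between calls to the robot, and variables do not carry over. Pictures are saved under pics/ and viewed, at most 10 in all, crops included, and the job is handed in when it is done.

Besides the shell and the picture viewer there is one more tool, called after "Call:" in YAML: its name, and indented under it one key for each argument. step_arm: Moves the arm, as the interface text tells. Its arguments: {"type":"object","properties":{"plan":{"type":"array"},"squeeze":{"type":"number"}},"required":["plan"]}

```bash
ls; mkdir -p pics; python3 - <<'E'
from rig import *
import cv2,pickle
s=sense();print(s)
for n in("scene","top"):
    c=capture(n);pickle.dump(c,open(n+"0.pkl","wb"))
    cv2.imwrite(f"pics/{n}0.png",c["color"][:,:,::-1])
    print(n,{k:v for k,v in c.items() if k not in("color","depth")})
E
```

```text
pics
{'time_s': 0.0, 'joints': array([-1.53740505e+00,  3.13438463e-01,  1.49845762e+00, -8.82823305e-06,
        1.33100506e+00, -2.23418678e-01]), 'dq': array([-4.75149249e-04, -4.58321227e-05,  1.74494133e-03,  9.73328995e-04,
        1.32310368e-03,  1.66320849e-03]), 'tau': array([ 5.10393565e-04, -4.12257564e+01, -2.59749055e+01, -1.33943740e-04,
        4.08662745e-03, -6.58411437e-06]), 'eef_pos': array([ 133.31935771, -507.61031266,  303.33319094]), 'ee_rot': array([-6.51697652e-04,  9.91767055e-01,  1.28053430e-01,  5.78006553e-05]), 'force': array([ 0.76200901, -0.31467251,  0.6411672 ]), 'wrist_torque': array([-0.02390481, -0.05034084,  0.00224098]), 'grip_force': 0.0, 'grip_width': 1.0063873237967729}
scene {'vertical_fov': 55.99790171730921, 'cx': 277.6741114890395, 'cy': 214.9834509877957, 'k1': 0.02157173813037002, 'rvec': array([ 1.08381358, -2.1246156 ,  1.22543257]), 'tvec': array([330.51276912, 291.0536492 , 512.33022158])}
top {'vertical_fov': 50.244670693274124, 'cx': 274.5575702106723, 'cy': 213.08736348304313, 'k1': -0.10280906723310429, 'rvec': array([ 2.18781886, -2.15428961,  0.0789899 ]), 'tvec': array([ -9.22628988, 543.23670855, 877.62093279])}
```

View pics/scene0.png

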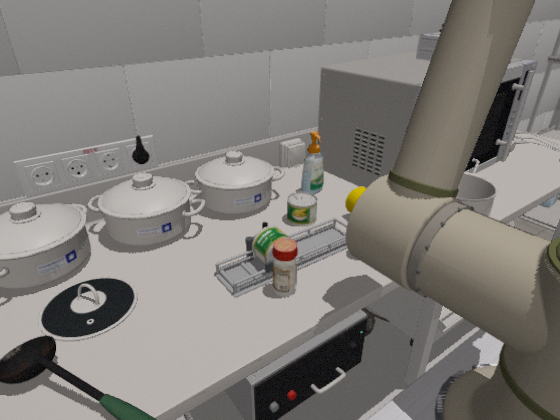

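View pics/top0.png

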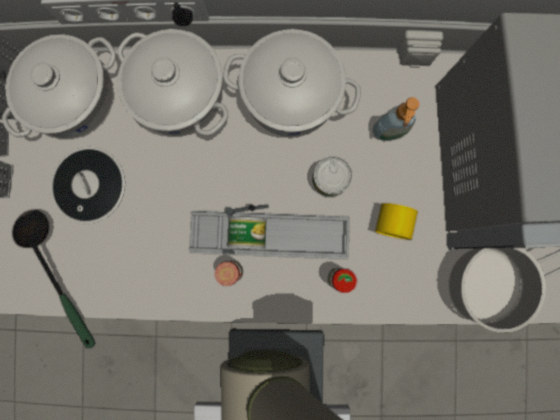

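The scene view shows the green-label tin in the rack (270,245), a jar (285,268), the spare tin (302,208) and a yellow look-alike (358,198). In the top view:
- **Candidates for the tin:** green tin in the rack (247,233), spare tin upright (332,176), yellow look-alike (397,220). I choose the green one, because it lies on its side in the rack.
- **Other items:** jars at (227,272) and (344,280), keeper around (250,208), end bay on the left.

```bash
cat > h.py <<'E'
import numpy as np,cv2,pickle
def cam(c):
    f=210/np.tan(np.radians(c["vertical_fov"])/2)
    R=cv2.Rodrigues(c["rvec"])[0]
    K=np.array([[f,0,c["cx"]],[0,f,c["cy"]],[0,0,1]]);D=np.array([c["k1"],0,0,0,0.])
    return K,D,R,np.asarray(c["tvec"],float)
def onplane(c,px,z):
    K,D,R,t=cam(c)
    p=cv2.undistortPoints(np.array(px,float).reshape(-1,1,2),K,D).reshape(-1,2)
    d=np.c_[p,np.ones(len(p))]@R; o=-R.T@t
    return o+d*((z-o[2])/d[:,2])[:,None]
def cloud(c):
    K,D,R,t=cam(c);h,w=c["depth"].shape
    v,u=np.mgrid[:h,:w]
    p=cv2.undistortPoints(np.stack([u,v],-1).reshape(-1,1,2).astype(float),K,D).reshape(-1,2)
    z=c["depth"].reshape(-1,1)
    return ((np.c_[p,np.ones(len(p))]*z-t)@R).reshape(h,w,3)
def proj(c,P):
    K,D,R,t=cam(c);return cv2.projectPoints(np.array(P,float).reshape(-1,1,3),c["rvec"],t,K,D)[0].reshape(-1,2)
E
python3 - <<'E'
from h import *
c=pickle.load(open("top0.pkl","rb"))
im=c["color"][180:300,170:370,::-1]
cv2.imwrite("pics/crop0.png",cv2.resize(im,None,fx=4,fy=4,interpolation=cv2.INTER_CUBIC))
print(onplane(c,[(190,212),(348,215),(348,257),(190,254)],31).round())
P=cloud(c); 
# heights around
for n,(u,v) in dict(tin=(247,233),ja=(227,272),jb=(344,280),sp=(332,176),floor=(300,235)).items():
    print(n,P[v,u].round())
m=(P[...,2]>60)&(P[...,2]<100)
m[:, :170]=0;m[:,370:]=0;m[:195]=0;m[265:]=0
print(np.unique(np.where(m)[1]),P[m].mean(0))
E
```

```text
[[ 542.  169.   31.]
 [ 541. -148.   31.]
 [ 458. -148.   31.]
 [ 458.  166.   31.]]
tin [500.  50.  80.]
ja [428.  83. 105.]
jb [ 417. -129.  108.]
sp [ 615. -112.   55.]
floor [501. -53.   3.]
[223 224 228 229 230 231 232 233 234 235 236 237 238 239 240 241 242 243
 244 245 246 247 248 249 250 251 252 253 254 255 256 257 258 259 260 261
 262 263 264] [502.02225666  52.15142845  73.78720588]
```

View pics/crop0.png

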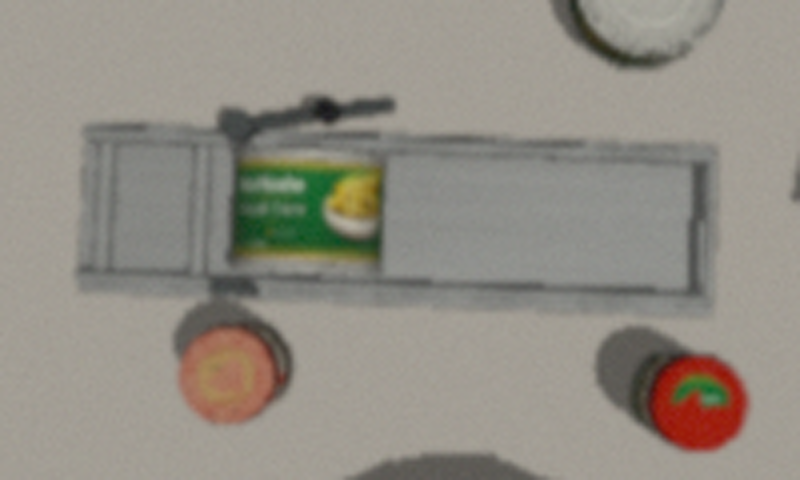

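The crop confirms the green tin at crop (308,210) in the rack. The rib is at crop x≈202, the lip at x≈100, the keeper hinge at (236,123) and the pin at (322,108). There is a jar cap at (228,375) on the −x side, near the bay.

```bash
python3 - <<'E'
from h import *
c=pickle.load(open("top0.pkl","rb"))
q=lambda *a:[(x/4+170-.375,y/4+180-.375) for x,y in a]
h=onplane(c,q((236,123)),56)[0];pin=onplane(c,q((322,108)),76)[0];tip=onplane(c,q((393,104)),52)[0]
rib=onplane(c,q((202,145),(200,270)),10);lip=onplane(c,q((104,142),(100,270)),13)
far=onplane(c,q((709,147),(712,312)),31);near=onplane(c,q((86,125),(80,292)),31)
for n in("h","pin","tip","rib","lip","far","near"):print(n,eval(n).round(1).tolist())
ce=(far.mean(0)+near.mean(0))/2; d=near.mean(0)-far.mean(0)
a=np.arctan2(-d[0],d[1]);print("ce",ce,"yaw",a,"len",np.hypot(*d[:2]))
R=np.array([[np.cos(a),-np.sin(a)],[np.sin(a),np.cos(a)]])
P=cloud(c);
m=np.zeros(P.shape[:2],bool);m[215:255,225:270]=1;m&=(P[...,2]>72)&(P[...,2]<88)
t=P[m]; print("tin top mean",t.mean(0),np.median(t,0),t[:,1].min(),t[:,1].max(),t[:,2].max())
for n,p in dict(h=h,pin=pin,rib=rib.mean(0),lip=lip.mean(0),tin=t.mean(0)).items(): print(n,((p-ce)[:2]@R).round(1))
d=tip-h;print("q",np.arctan2(*-( d[:2]@R)[::-1]), np.hypot(*(pin-h)[:2]))
E
```

```text
h [544.5, 88.1, 56.0]
pin [550.4, 45.0, 76.0]
tip [555.3, 12.0, 52.0]
rib [[537.1, 110.7, 10.0], [473.3, 110.1, 10.0]]
lip [[537.6, 160.7, 13.0], [472.3, 160.8, 13.0]]
far [[538.2, -145.3, 31.0], [456.3, -147.1, 31.0]]
near [[544.6, 166.6, 31.0], [461.0, 167.1, 31.0]]
ce [500.0370744   10.32205355  31.        ] yaw -0.017838592969838 len 313.0827509733288
tin top mean [501.52825657  52.51431755  76.91678174] [501.85483437  52.10668196  77.16139546] 27.706563843444652 78.44067416036742 82.25164111171614
h [43.  78.5]
pin [49.7 35.6]
rib [  3.3 100.1]
lip [  2.2 150.5]
tin [ 0.7 42.2]
q 1.7296643458861842 43.50043722110963
```

```bash
cat > go.py <<'E'
import sys,numpy as np
from rig import *
from scipy.spatial.transform import Rotation as Ro
def rel(pos,s=None):
    s=s or sense();w,x,y,z=s["ee_rot"];R=Ro.from_quat([x,y,z,w])
    a=-0.018
    T=Ro.from_matrix(np.array([[-np.sin(a),np.cos(a),0],[np.cos(a),np.sin(a),0],[0,0,-1]]).T)
    print("off cm",(R.inv().apply(np.array(pos)-s["eef_pos"])/10).round(2),"rot",(R.inv()*T).as_rotvec(degrees=True).round(2))
    print(s["eef_pos"].round(1),s["force"].round(1),s["time_s"])
def rack(x,y,z): # rack frame -> world
    a=-0.018;return [502+x*np.cos(a)-y*np.sin(a),10.3+x*np.sin(a)+y*np.cos(a),z]
if __name__=="__main__": rel(rack(*map(float,sys.argv[1:4])))
E
python3 go.py 0 33 200
```

```text
off cm [ 49.71 -43.9   10.4 ] rot [-5.000e-02 -5.000e-02 -7.426e+01]
[ 133.3 -507.6  303.4] [-1.4 -0.1 -1.1] 0.1
```

Call:
step_arm:
  plan:
    - {"offset": [4.1, -3.7, 0], "rot": [0, 0, -6], "gripper": 0}
    - {"offset": [8.2, -7.3, 0], "rot": [0, 0, -12], "gripper": 0}
    - {"offset": [12.4, -11, 0], "rot": [0, 0, -18], "gripper": 0}
    - {"offset": [16.5, -14.6, 0], "rot": [0, 0, -25], "gripper": 0}
    - {"offset": [20.7, -18.3, 0], "rot": [0, 0, -31], "gripper": 0}
    - {"offset": [24.8, -22, 0], "rot": [0, 0, -37], "gripper": 0}
    - {"offset": [29, -25.6, 0], "rot": [0, 0, -43], "gripper": 0}
    - {"offset": [33.1, -29.3, 0], "rot": [0, 0, -49], "gripper": 0}
    - {"offset": [37.3, -33, 0], "rot": [0, 0, -56], "gripper": 0}
    - {"offset": [41.4, -36.6, 2], "rot": [0, 0, -62], "gripper": 0}
    - {"offset": [45.6, -40.3, 4], "rot": [0, 0, -68], "gripper": 0}
    - {"offset": [49.7, -43.9, 6], "rot": [0, 0, -74.3], "gripper": 0}

```text
time_s: 1.3
eef_pos: [465.2, -11.5, 265.4]
ee_rot: [0.0, 0.711, 0.703, 0.0]
force: [0.9, -1.4, 0.0]
grip_width: -0.007
grip_force: 0.0
```

```bash
python3 go.py 0 33 190
```

```text
off cm [5.53 3.66 7.54] rot [0.04 0.01 0.32]
[465.2 -11.5 265.4] [ 0.9 -1.4  0. ] 1.3
```

Call:
step_arm:
  plan:
    - {"offset": [0, 0, 0], "rot": [0, 0, 0], "gripper": 0}
    - {"offset": [0, 0, 0], "rot": [0, 0, 0], "gripper": 0}
    - {"offset": [0, 0, 0], "rot": [0, 0, 0], "gripper": 0}

```text
time_s: 1.6
eef_pos: [464.2, -14.3, 265.9]
ee_rot: [0.0, 0.714, 0.7, -0.0]
force: [-0.2, 0.3, -0.3]
grip_width: -0.002
grip_force: 0.0
```

```bash
python3 go.py 0 33 170
```

```text
off cm [5.83 3.73 9.59] rot [ 0.01  0.01 -0.05]
[464.2 -14.3 265.9] [-0.2  0.3 -0.3] 1.6
```

Call:
step_arm:
  plan:
    - {"offset": [2, 1.3, 3], "rot": [0, 0, 0], "gripper": 0}
    - {"offset": [4, 2.6, 6], "rot": [0, 0, 0], "gripper": 0}
    - {"offset": [5.8, 3.7, 8.6], "rot": [0, 0, 0], "gripper": 0}
    - {"offset": [5.8, 3.7, 8.6], "rot": [0, 0, 0], "gripper": 0}
    - {"offset": [5.8, 3.7, 8.6], "rot": [0, 0, 0], "gripper": 0}

```text
time_s: 2.1
eef_pos: [502.4, 42.7, 180.3]
ee_rot: [0.0, 0.714, 0.701, -0.0]
force: [0.0, 0.2, 0.2]
grip_width: 0.004
grip_force: 0.0
```

```bash
python3 - <<'E'
from h import *
from go import *
rel(rack(0,33,160))
c=capture("scene");t=capture("top")
pickle.dump((c,t),open("1.pkl","wb"))
cv2.imwrite("pics/s1.png",cv2.resize(c["color"][160:320,180:400,::-1],None,fx=3.5,fy=3.5,interpolation=cv2.INTER_CUBIC))
E
```

```text
off cm [0.06 0.02 2.03] rot [ 0.02  0.02 -0.03]
[502.4  42.7 180.3] [0.  0.2 0.2] 2.1
```

View pics/s1.png

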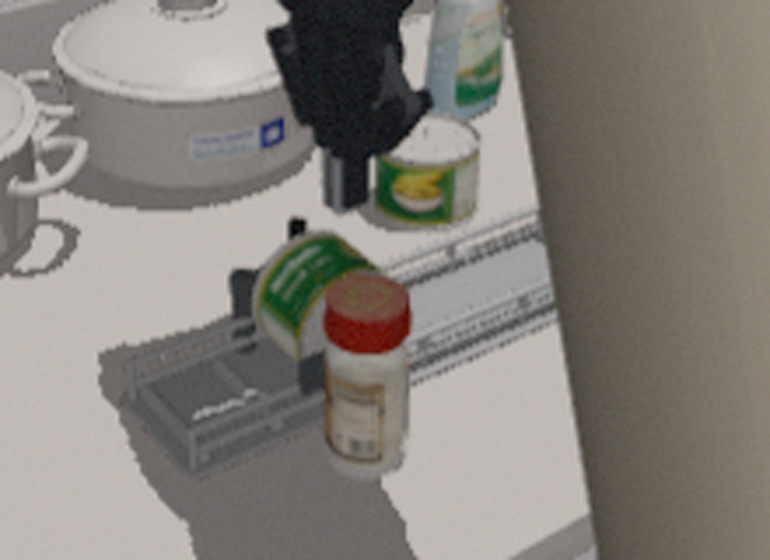

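The closed fingertips (crop 345,205) hang just above and behind the tin's top, and everything stands as before. Now I lower until contact.

Call:
step_arm:
  plan:
    - {"offset": [0, 0, 1.2], "rot": [0, 0, 0], "gripper": 0}
    - {"offset": [0, 0, 2.2], "rot": [0, 0, 0], "gripper": 0}
    - {"offset": [0, 0, 2.5], "rot": [0, 0, 0], "gripper": 0}
    - {"offset": [0, 0, 2.5], "rot": [0, 0, 0], "gripper": 0}
    - {"offset": [0, 0, 2.5], "rot": [0, 0, 0], "gripper": 0}

```text
time_s: 2.7
eef_pos: [502.5, 43.7, 154.8]
ee_rot: [0.0, 0.713, 0.701, 0.0]
force: [-0.7, -0.6, -0.7]
grip_width: 0.003
grip_force: 0.0
```

Call:
step_arm:
  plan:
    - {"offset": [0, 0, 0.1], "rot": [0, 0, 0], "gripper": 0}
    - {"offset": [0, 0, 0.1], "rot": [0, 0, 0], "gripper": 0}
    - {"offset": [0, 0, 0.1], "rot": [0, 0, 0], "gripper": 0}

```text
time_s: 3.0
eef_pos: [502.4, 43.8, 153.8]
ee_rot: [0.0, 0.713, 0.701, 0.0]
force: [0.5, -0.1, -0.4]
grip_width: -0.001
grip_force: 0.0
```

Call:
step_arm:
  plan:
    - {"offset": [0, 0, 0.1], "rot": [0, 0, 0], "gripper": 0}
    - {"offset": [0, 0, 0.1], "rot": [0, 0, 0], "gripper": 0}
    - {"offset": [0, 0, 0.1], "rot": [0, 0, 0], "gripper": 0}

```text
time_s: 3.3
eef_pos: [502.5, 43.7, 152.9]
ee_rot: [0.0, 0.713, 0.701, 0.0]
force: [-0.2, 0.7, 2.0]
grip_width: 0.002
grip_force: 0.7
```

Call:
step_arm:
  plan:
    - {"offset": [0, 0, 0.05], "rot": [0, 0, 0], "gripper": 0}
    - {"offset": [0, 0, 0.05], "rot": [0, 0, 0], "gripper": 0}
    - {"offset": [0, 0, 0.05], "rot": [0, 0, 0], "gripper": 0}

```text
time_s: 3.6
eef_pos: [502.6, 43.7, 152.7]
ee_rot: [0.0, 0.713, 0.701, 0.0]
force: [-1.1, -0.6, 4.1]
grip_width: 0.0
grip_force: 2.9
```

Call:
step_arm:
  plan:
    - {"offset": [0, 0, 0.05], "rot": [0, 0, 0], "gripper": 0}
    - {"offset": [0, 0, 0.05], "rot": [0, 0, 0], "gripper": 0}
    - {"offset": [0, 0, 0.05], "rot": [0, 0, 0], "gripper": 0}

```text
time_s: 3.9
eef_pos: [502.7, 43.7, 152.6]
ee_rot: [0.001, 0.713, 0.701, 0.0]
force: [-1.9, -0.6, 9.8]
grip_width: -0.004
grip_force: 4.9
```

Call:
step_arm:
  plan:
    - {"offset": [0.2, 0, 0], "rot": [0, 0, 0], "gripper": 0}
    - {"offset": [0.5, 0, 0], "rot": [0, 0, 0], "gripper": 0}
    - {"offset": [0.9, 0, 0], "rot": [0, 0, 0], "gripper": 0}
    - {"offset": [1.2, 0, 0], "rot": [0, 0, 0], "gripper": 0}
    - {"offset": [1.5, 0, 0], "rot": [0, 0, 0], "gripper": 0}
    - {"offset": [1.5, 0, 0], "rot": [0, 0, 0], "gripper": 0}

```text
time_s: 4.5
eef_pos: [503.0, 59.1, 152.8]
ee_rot: [0.001, 0.713, 0.701, 0.001]
force: [-2.0, 0.2, 12.1]
grip_width: 0.003
grip_force: 5.6
```

```bash
cat > tin.py <<'E'
from h import *
from go import *
s=sense()
for n in("scene","top"):
    c=capture(n);P=cloud(c);b=cv2.cvtColor(c["color"],cv2.COLOR_RGB2HSV)
    a=-0.018;q=P[...,:2]-[502,10.3];X=q[...,0]*np.cos(a)+q[...,1]*np.sin(a);Y=-q[...,0]*np.sin(a)+q[...,1]*np.cos(a);Z=P[...,2]
    m=(abs(X)<33)&(Y>0)&(Y<165)&(Z>50)&(Z<90)&(b[...,1]>100)&(b[...,0]>15)&(b[...,0]<90)
    y,z=Y[m],Z[m]
    # circle of known radius: fit centre
    from scipy.optimize import least_squares
    r=least_squares(lambda p:np.hypot(y-p[0],z-p[1])-37.7,[y.mean(),42.7],loss="soft_l1")
    print(n,m.sum(),"tin y,z",r.x.round(1),"ext",y.min().round(1),y.max().round(1))
p=s["eef_pos"][:2]-[502,10.3];print("tip rack y",(p[1]-p[0]*a).round(1),"z",s["eef_pos"][2]-73,"F",s["force"].round(1),s["time_s"])
E
python3 tin.py
```

```text
scene 269 tin y,z [50.9 42.4] ext 35.6 88.7tin.py:11: RuntimeWarning: Mean of empty slice.
  r=least_squares(lambda p:np.hypot(y-p[0],z-p[1])-37.7,[y.mean(),42.7],loss="soft_l1")
  ret = ret.dtype.type(ret / rcount)
Traceback (most recent call last):
  File "tin.py", line 11, in <module>
    r=least_squares(lambda p:np.hypot(y-p[0],z-p[1])-37.7,[y.mean(),42.7],loss="soft_l1")
ValueError: Initial guess is outside of provided bounds
```

Tin rolled 8 mm for 15 mm of fingertip travel, as expected. I'll ease the press slightly and continue.

Call:
step_arm:
  plan:
    - {"offset": [0.3, 0, -0.02], "rot": [0, 0, 0], "gripper": 0}
    - {"offset": [0.7, 0, -0.03], "rot": [0, 0, 0], "gripper": 0}
    - {"offset": [1.1, 0, -0.03], "rot": [0, 0, 0], "gripper": 0}
    - {"offset": [1.5, 0, -0.03], "rot": [0, 0, 0], "gripper": 0}
    - {"offset": [1.9, 0, -0.03], "rot": [0, 0, 0], "gripper": 0}
    - {"offset": [2.2, 0, -0.03], "rot": [0, 0, 0], "gripper": 0}
    - {"offset": [2.2, 0, -0.03], "rot": [0, 0, 0], "gripper": 0}
    - {"offset": [2.2, 0, -0.03], "rot": [0, 0, 0], "gripper": 0}

```text
time_s: 5.4
eef_pos: [503.4, 80.9, 152.7]
ee_rot: [0.0, 0.713, 0.701, 0.0]
force: [-0.8, 0.5, 7.5]
grip_width: 0.002
grip_force: 3.6
```

```bash
sed -i 's/("scene","top")/("scene",)/' tin.py; python3 tin.py
```

```text
scene 243 tin y,z [61.6 42.4] ext 43.9 99.1
tip rack y 70.6 z 79.69042668360348 F [-0.8  0.5  7.5] 5.4
```

Call:
step_arm:
  plan:
    - {"offset": [0, 0, -0.3], "rot": [0, 0, 0], "gripper": 0}
    - {"offset": [0, 0, -0.8], "rot": [0, 0, 0], "gripper": 0}
    - {"offset": [-1, 0, -0.8], "rot": [0, 0, 0], "gripper": 0}
    - {"offset": [-2.0, 0, -0.8], "rot": [0, 0, 0], "gripper": 0}
    - {"offset": [-2.0, 0, -0.8], "rot": [0, 0, 0], "gripper": 0}
    - {"offset": [-2.0, 0, -0.8], "rot": [0, 0, 0], "gripper": 0}

```text
time_s: 6.05
eef_pos: [502.6, 60.3, 159.9]
ee_rot: [-0.0, 0.714, 0.701, -0.0]
force: [0.6, -0.1, 0.1]
grip_width: -0.003
grip_force: 0.0
```

```bash
python3 tin.py
```

```text
scene 314 tin y,z [61.6 42.4] ext 45.1 98.7
tip rack y 50.0 z 86.88304897092226 F [ 0.6 -0.1  0.1] 6.05
```

Tin stayed. Lower again (pressing as before).

Call:
step_arm:
  plan:
    - {"offset": [0.1, 0, 0.4], "rot": [0, 0, 0], "gripper": 0}
    - {"offset": [0.1, 0, 0.65], "rot": [0, 0, 0], "gripper": 0}
    - {"offset": [0.1, 0, 0.72], "rot": [0, 0, 0], "gripper": 0}
    - {"offset": [0.1, 0, 0.78], "rot": [0, 0, 0], "gripper": 0}
    - {"offset": [0.1, 0, 0.78], "rot": [0, 0, 0], "gripper": 0}
    - {"offset": [0.1, 0, 0.78], "rot": [0, 0, 0], "gripper": 0}

```text
time_s: 6.7
eef_pos: [502.8, 61.8, 152.7]
ee_rot: [0.0, 0.713, 0.701, 0.0]
force: [-2.3, 0.3, 6.6]
grip_width: 0.002
grip_force: 3.1
```

Call:
step_arm:
  plan:
    - {"offset": [0.2, 0, 0], "rot": [0, 0, 0], "gripper": 0}
    - {"offset": [0.6, 0, 0], "rot": [0, 0, 0], "gripper": 0}
    - {"offset": [1.0, 0, 0], "rot": [0, 0, 0], "gripper": 0}
    - {"offset": [1.4, 0, 0], "rot": [0, 0, 0], "gripper": 0}
    - {"offset": [1.8, 0, 0], "rot": [0, 0, 0], "gripper": 0}
    - {"offset": [2.2, 0, 0], "rot": [0, 0, 0], "gripper": 0}
    - {"offset": [2.6, 0, 0], "rot": [0, 0, 0], "gripper": 0}
    - {"offset": [2.9, 0, 0], "rot": [0, 0, 0], "gripper": 0}
    - {"offset": [3.2, 0, 0], "rot": [0, 0, 0], "gripper": 0}
    - {"offset": [3.2, 0, 0], "rot": [0, 0, 0], "gripper": 0}

```text
time_s: 7.7
eef_pos: [503.4, 94.2, 152.8]
ee_rot: [0.0, 0.713, 0.701, 0.0]
force: [-2.0, 0.5, 7.7]
grip_width: -0.004
grip_force: 3.6
```

```bash
python3 tin.py
```

```text
scene 260 tin y,z [77.8 42.3] ext 62.0 115.6
tip rack y 83.9 z 79.84967611965004 F [-2.   0.5  7.7] 7.7
```

Call:
step_arm:
  plan:
    - {"offset": [0, 0, -0.3], "rot": [0, 0, 0], "gripper": 0}
    - {"offset": [0, 0, -0.8], "rot": [0, 0, 0], "gripper": 0}
    - {"offset": [-0.9, 0, -0.8], "rot": [0, 0, 0], "gripper": 0}
    - {"offset": [-1.8, 0, -0.8], "rot": [0, 0, 0], "gripper": 0}
    - {"offset": [-1.8, 0, -0.8], "rot": [0, 0, 0], "gripper": 0}
    - {"offset": [-1.8, 0, -0.8], "rot": [0, 0, 0], "gripper": 0}

```text
time_s: 8.35
eef_pos: [502.9, 75.3, 160.1]
ee_rot: [-0.0, 0.714, 0.701, -0.0]
force: [-0.5, 0.4, 0.1]
grip_width: 0.002
grip_force: 0.0
```

Call:
step_arm:
  plan:
    - {"offset": [0, 0, 0.4], "rot": [0, 0, 0], "gripper": 0}
    - {"offset": [0, 0, 0.65], "rot": [0, 0, 0], "gripper": 0}
    - {"offset": [0, 0, 0.75], "rot": [0, 0, 0], "gripper": 0}
    - {"offset": [0, 0, 0.82], "rot": [0, 0, 0], "gripper": 0}
    - {"offset": [0, 0, 0.82], "rot": [0, 0, 0], "gripper": 0}
    - {"offset": [0, 0, 0.82], "rot": [0, 0, 0], "gripper": 0}

```text
time_s: 8.95
eef_pos: [503.0, 75.9, 152.4]
ee_rot: [0.0, 0.713, 0.701, 0.0]
force: [-2.1, -0.5, 5.8]
grip_width: 0.005
grip_force: 3.0
```

```bash
python3 tin.py
```

```text
scene 314 tin y,z [77.5 42.6] ext 60.3 115.4
tip rack y 65.6 z 79.44488123178351 F [-2.1 -0.5  5.8] 8.95
```

Call:
step_arm:
  plan:
    - {"offset": [0.2, 0, 0], "rot": [0, 0, 0], "gripper": 0}
    - {"offset": [0.4, 0, 0], "rot": [0, 0, 0], "gripper": 0}
    - {"offset": [0.6, 0, 0], "rot": [0, 0, 0], "gripper": 0}
    - {"offset": [0.6, 0, 0], "rot": [0, 0, 0], "gripper": 0}

```text
time_s: 9.4
eef_pos: [503.2, 82.1, 152.7]
ee_rot: [0.0, 0.713, 0.701, 0.0]
force: [-3.2, -0.5, 7.6]
grip_width: -0.001
grip_force: 4.1
```

Call:
step_arm:
  plan:
    - {"offset": [0.1, 0, 0], "rot": [0, 0, 0], "gripper": 0}
    - {"offset": [0.2, 0, 0], "rot": [0, 0, 0], "gripper": 0}
    - {"offset": [0.2, 0, 0], "rot": [0, 0, 0], "gripper": 0}

```text
time_s: 9.7
eef_pos: [503.2, 84.0, 152.7]
ee_rot: [0.0, 0.713, 0.701, 0.0]
force: [-3.2, -0.1, 9.3]
grip_width: -0.002
grip_force: 4.3
```

```bash
python3 tin.py
```

```text
scene 314 tin y,z [81.6 42.5] ext 69.1 119.8
tip rack y 73.7 z 79.74543630412953 F [-3.2 -0.1  9.3] 9.7
```

Call:
step_arm:
  plan:
    - {"offset": [0.1, 0, 0], "rot": [0, 0, 0], "gripper": 0}
    - {"offset": [0.2, 0, -0.02], "rot": [0, 0, 0], "gripper": 0}
    - {"offset": [0.2, 0, -0.02], "rot": [0, 0, 0], "gripper": 0}

```text
time_s: 10.05
eef_pos: [503.4, 85.7, 153.0]
ee_rot: [0.001, 0.713, 0.701, 0.0]
force: [-3.0, -2.9, 8.3]
grip_width: -0.002
grip_force: 4.4
```

Call:
step_arm:
  plan:
    - {"offset": [0.15, 0, -0.03], "rot": [0, 0, 0], "gripper": 0}
    - {"offset": [0.3, 0, -0.07], "rot": [0, 0, 0], "gripper": 0}
    - {"offset": [0.4, 0, -0.09], "rot": [0, 0, 0], "gripper": 0}
    - {"offset": [0.4, 0, -0.09], "rot": [0, 0, 0], "gripper": 0}

```text
time_s: 10.45
eef_pos: [503.5, 89.7, 154.0]
ee_rot: [0.001, 0.713, 0.701, 0.0]
force: [-2.2, -3.0, 9.7]
grip_width: 0.001
grip_force: 4.6
```

```bash
python3 tin.py
```

```text
scene 303 tin y,z [84.4 43.8] ext 73.0 122.5
tip rack y 79.4 z 80.98791708183691 F [-2.2 -3.   9.7] 10.45
```

Call:
step_arm:
  plan:
    - {"offset": [0.2, 0, -0.04], "rot": [0, 0, 0], "gripper": 0}
    - {"offset": [0.4, 0, -0.08], "rot": [0, 0, 0], "gripper": 0}
    - {"offset": [0.6, 0, -0.11], "rot": [0, 0, 0], "gripper": 0}
    - {"offset": [0.6, 0, -0.11], "rot": [0, 0, 0], "gripper": 0}

```text
time_s: 10.9
eef_pos: [503.6, 95.8, 155.2]
ee_rot: [0.001, 0.713, 0.701, 0.0]
force: [-2.7, -2.3, 11.3]
grip_width: -0.005
grip_force: 5.0
```

Call:
step_arm:
  plan:
    - {"offset": [0.2, 0, -0.03], "rot": [0, 0, 0], "gripper": 0}
    - {"offset": [0.4, 0, -0.06], "rot": [0, 0, 0], "gripper": 0}
    - {"offset": [0.6, 0, -0.09], "rot": [0, 0, 0], "gripper": 0}
    - {"offset": [0.6, 0, -0.09], "rot": [0, 0, 0], "gripper": 0}

```text
time_s: 11.3
eef_pos: [503.7, 101.9, 156.1]
ee_rot: [0.001, 0.713, 0.701, 0.0]
force: [-2.3, -2.3, 9.6]
grip_width: 0.002
grip_force: 5.1
```

```bash
python3 tin.py
```

```text
scene 297 tin y,z [90.2 46. ] ext 83.3 129.2
tip rack y 91.6 z 83.13311310584584 F [-2.3 -2.3  9.6] 11.3
```

Call:
step_arm:
  plan:
    - {"offset": [0.2, 0, -0.025], "rot": [0, 0, 0], "gripper": 0}
    - {"offset": [0.4, 0, -0.05], "rot": [0, 0, 0], "gripper": 0}
    - {"offset": [0.6, 0, -0.07], "rot": [0, 0, 0], "gripper": 0}
    - {"offset": [0.6, 0, -0.07], "rot": [0, 0, 0], "gripper": 0}

```text
time_s: 11.75
eef_pos: [503.8, 107.9, 156.8]
ee_rot: [0.001, 0.713, 0.701, 0.0]
force: [-3.2, -2.1, 9.9]
grip_width: 0.002
grip_force: 5.2
```

Call:
step_arm:
  plan:
    - {"offset": [0.2, 0, -0.015], "rot": [0, 0, 0], "gripper": 0}
    - {"offset": [0.4, 0, -0.03], "rot": [0, 0, 0], "gripper": 0}
    - {"offset": [0.6, 0, -0.045], "rot": [0, 0, 0], "gripper": 0}
    - {"offset": [0.6, 0, -0.045], "rot": [0, 0, 0], "gripper": 0}

```text
time_s: 12.15
eef_pos: [504.0, 114.0, 157.3]
ee_rot: [0.001, 0.713, 0.701, 0.001]
force: [-3.3, -0.3, 9.7]
grip_width: 0.006
grip_force: 5.2
```

```bash
python3 tin.py
```

```text
scene 268 tin y,z [96.2 47.3] ext 95.5 134.5
tip rack y 103.8 z 84.30750784090796 F [-3.3 -0.3  9.7] 12.15
```

Call:
step_arm:
  plan:
    - {"offset": [0.2, 0, -0.01], "rot": [0, 0, 0], "gripper": 0}
    - {"offset": [0.4, 0, -0.015], "rot": [0, 0, 0], "gripper": 0}
    - {"offset": [0.6, 0, -0.02], "rot": [0, 0, 0], "gripper": 0}
    - {"offset": [0.6, 0, -0.02], "rot": [0, 0, 0], "gripper": 0}

```text
time_s: 12.6
eef_pos: [504.0, 120.1, 157.4]
ee_rot: [0.001, 0.713, 0.701, 0.001]
force: [-2.5, 0.4, 8.7]
grip_width: -0.002
grip_force: 4.7
```

Call:
step_arm:
  plan:
    - {"offset": [0.2, 0, 0], "rot": [0, 0, 0], "gripper": 0}
    - {"offset": [0.4, 0, 0], "rot": [0, 0, 0], "gripper": 0}
    - {"offset": [0.6, 0, 0], "rot": [0, 0, 0], "gripper": 0}
    - {"offset": [0.6, 0, 0], "rot": [0, 0, 0], "gripper": 0}

```text
time_s: 13.0
eef_pos: [504.1, 126.2, 157.2]
ee_rot: [0.0, 0.713, 0.701, 0.001]
force: [-0.6, 0.8, 7.2]
grip_width: 0.004
grip_force: 3.5
```

```bash
python3 tin.py
```

```text
scene 236 tin y,z [102.5  47.5] ext 108.5 141.6
tip rack y 115.9 z 84.15114880832928 F [-0.6  0.8  7.2] 13.0
```

Call:
step_arm:
  plan:
    - {"offset": [0.2, 0, 0.0], "rot": [0, 0, 0], "gripper": 0}
    - {"offset": [0.4, 0, 0.02], "rot": [0, 0, 0], "gripper": 0}
    - {"offset": [0.6, 0, 0.04], "rot": [0, 0, 0], "gripper": 0}
    - {"offset": [0.8, 0, 0.07], "rot": [0, 0, 0], "gripper": 0}
    - {"offset": [0.8, 0, 0.07], "rot": [0, 0, 0], "gripper": 0}

```text
time_s: 13.55
eef_pos: [504.2, 134.2, 156.1]
ee_rot: [0.0, 0.713, 0.701, 0.0]
force: [-0.3, 1.2, 5.0]
grip_width: -0.0
grip_force: 2.9
```

```bash
python3 tin.py
```

```text
scene 205 tin y,z [106.7  47.1] ext 116.0 145.4
tip rack y 123.9 z 83.11069173709527 F [-0.3  1.2  5. ] 13.55
```

Call:
step_arm:
  plan:
    - {"offset": [0, 0, -0.5], "rot": [0, 0, 0], "gripper": 0}
    - {"offset": [0, 0, -1.5], "rot": [0, 0, 0], "gripper": 0}
    - {"offset": [0, 0, -3], "rot": [0, 0, 0], "gripper": 0}
    - {"offset": [0, 0, -4], "rot": [0, 0, 0], "gripper": 0}
    - {"offset": [0, 0, -4], "rot": [0, 0, 0], "gripper": 0}
    - {"offset": [0, 0, -4], "rot": [0, 0, 0], "gripper": 0}
    - {"offset": [0, 0, -4], "rot": [0, 0, 0], "gripper": 0}

```text
time_s: 14.3
eef_pos: [503.7, 133.7, 195.2]
ee_rot: [-0.0, 0.713, 0.701, -0.0]
force: [0.1, -0.1, -0.3]
grip_width: 0.0
grip_force: 0.0
```

```bash
python3 tin.py;sleep 0; python3 tin.py
```

```text
scene 146 tin y,z [124.4  41.4] ext 148.7 161.8
tip rack y 123.5 z 122.18562594986102 F [ 0.1 -0.1 -0.3] 14.3
scene 124 tin y,z [126.6  41.5] ext 152.5 163.8
tip rack y 123.5 z 122.18315780606397 F [ 0.   0.2 -0.5] 14.35
```

```bash
python3 go.py 78 32 135
```

```text
off cm [-9.15  7.85  6.02] rot [-0.06  0.    0.04]
[503.8 133.7 195.2] [ 0.1  0.4 -0.3] 14.4
```

Call:
step_arm:
  plan:
    - {"offset": [-3, 2.6, 0], "rot": [0, 0, 0], "gripper": 0}
    - {"offset": [-6, 5.2, 0], "rot": [0, 0, 0], "gripper": 0}
    - {"offset": [-9.1, 7.8, 0], "rot": [0, 0, 0], "gripper": 0}
    - {"offset": [-9.1, 7.8, 2.0], "rot": [0, 0, 0], "gripper": 0}
    - {"offset": [-9.1, 7.8, 4.0], "rot": [0, 0, 0], "gripper": 0}
    - {"offset": [-9.1, 7.8, 5.0], "rot": [0, 0, 0], "gripper": 0}
    - {"offset": [-9.1, 7.8, 5.0], "rot": [0, 0, 0], "gripper": 0}

```text
time_s: 15.1
eef_pos: [579.8, 41.6, 144.4]
ee_rot: [-0.001, 0.713, 0.701, -0.001]
force: [-0.2, -0.1, 0.4]
grip_width: -0.004
grip_force: 0.0
```

```bash
python3 tin.py; python3 - <<'E'
from h import *
from go import *
rel(rack(60,32,135))
c=capture("scene")
cv2.imwrite("pics/s2.png",cv2.resize(c["color"][160:320,180:400,::-1],None,fx=3.5,fy=3.5,interpolation=cv2.INTER_CUBIC))
E
```

```text
scene 145 tin y,z [124.5  41.6] ext 148.5 161.7
tip rack y 32.7 z 71.39163688422593 F [-0.2 -0.1  0.4] 15.1
off cm [-0.07 -1.77  1.06] rot [-0.05 -0.    0.06]
[580.3  41.6 145.6] [-0.3 -0.2  0.4] 15.15
```

View pics/s2.png

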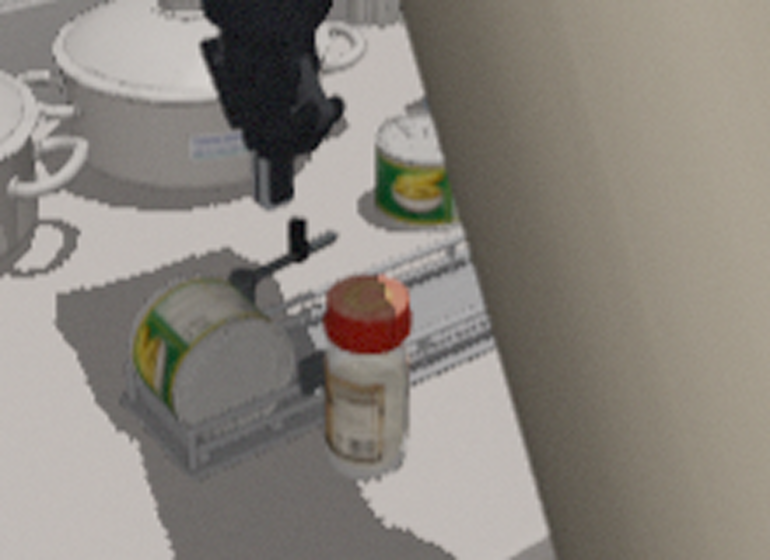

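The tin sits in the bay (crop 215,345). The fingertip (275,200) is beyond the pin (298,235), on its +x side. Next I lower and push the pin inward.

Call:
step_arm:
  plan:
    - {"offset": [0.3, 0, 0.5], "rot": [0, 0, 0], "gripper": 0}
    - {"offset": [0.5, 0, 1.0], "rot": [0, 0, 0], "gripper": 0}
    - {"offset": [0.5, 0, 1.0], "rot": [0, 0, 0], "gripper": 0}
    - {"offset": [0.5, -0.5, 1.0], "rot": [0, 0, 0], "gripper": 0}
    - {"offset": [0.5, -1.0, 1.0], "rot": [0, 0, 0], "gripper": 0}
    - {"offset": [0.5, -1.5, 1.0], "rot": [0, 0, 0], "gripper": 0}
    - {"offset": [0.5, -2.0, 1.0], "rot": [0, 0, 0], "gripper": 0}
    - {"offset": [0.5, -2.0, 1.0], "rot": [0, 0, 0], "gripper": 0}

```text
time_s: 16.0
eef_pos: [559.9, 46.8, 135.9]
ee_rot: [-0.0, 0.713, 0.701, -0.0]
force: [-0.2, 0.3, -0.7]
grip_width: -0.002
grip_force: 0.0
```

Call:
step_arm:
  plan:
    - {"offset": [0, -0.5, 0], "rot": [0, 0, 0], "gripper": 0}
    - {"offset": [0, -1.0, 0], "rot": [0, 0, 0], "gripper": 0}
    - {"offset": [0, -1.5, 0], "rot": [0, 0, 0], "gripper": 0}
    - {"offset": [0, -2.0, 0], "rot": [0, 0, 0], "gripper": 0}
    - {"offset": [0, -2.5, 0], "rot": [0, 0, 0], "gripper": 0}
    - {"offset": [0, -2.8, 0], "rot": [0, 0, 0], "gripper": 0}
    - {"offset": [0, -2.8, 0], "rot": [0, 0, 0], "gripper": 0}

```text
time_s: 16.7
eef_pos: [532.1, 47.2, 135.8]
ee_rot: [-0.0, 0.713, 0.701, -0.0]
force: [-0.2, 0.2, -0.4]
grip_width: -0.004
grip_force: 0.3
```

```bash
python3 go.py 34 24 135; python3 - <<'E'
from h import *
from go import *
c=capture("scene")
cv2.imwrite("pics/s3.png",cv2.resize(c["color"][160:320,180:400,::-1],None,fx=3.5,fy=3.5,interpolation=cv2.INTER_CUBIC))
E
```

```text
off cm [-1.35  0.46  0.08] rot [-0.03  0.01  0.05]
[532.1  47.2 135.8] [-0.2  0.2 -0.4] 16.7
```

View pics/s3.png

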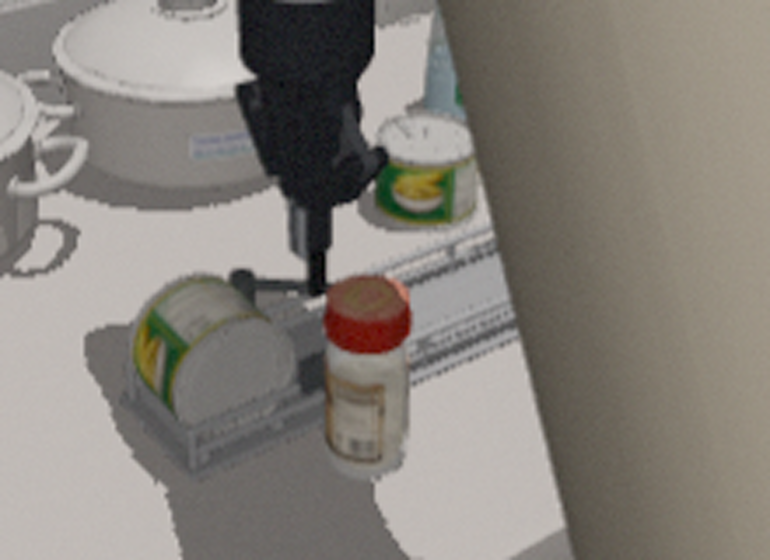

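The keeper swung partway: the bar runs from (240,280) to about (320,290), with the pin in front of the fingertip. I'll compute q.

```bash
python3 - <<'E'
from h import *
from go import *
c=capture("scene");pickle.dump(c,open("3.pkl","wb"))
for q in np.arange(.6,1.6,.1):
    P=[rack(41-45*np.cos(q),78-45*np.sin(q),76),rack(41-45*np.cos(q),78-45*np.sin(q),52)]
    print(q.round(1),((proj(c,P)-[180,160])*3.5).round().tolist(), np.round(P[0][:2]))
s=sense();p=s["eef_pos"].copy();p[2]-=73;print("tip",((proj(c,[p])-[180,160])*3.5).round())
E
```

```text
0.6 [[311.0, 260.0], [312.0, 294.0]] [507.  63.]
0.7 [[314.0, 256.0], [314.0, 290.0]] [509.  59.]
0.8 [[316.0, 252.0], [316.0, 286.0]] [512.  56.]
0.9 [[317.0, 248.0], [317.0, 282.0]] [516.  53.]
1.0 [[317.0, 243.0], [317.0, 278.0]] [519.  50.]
1.1 [[316.0, 239.0], [317.0, 273.0]] [523.  48.]
1.2 [[315.0, 235.0], [315.0, 269.0]] [527.  46.]
1.3 [[313.0, 232.0], [313.0, 265.0]] [532.  44.]
1.4 [[310.0, 228.0], [311.0, 262.0]] [536.  43.]
1.5 [[307.0, 225.0], [307.0, 258.0]] [540.  43.]
tip [[309. 251.]]
```

Call:
step_arm:
  plan:
    - {"offset": [0, 0.5, 0], "rot": [0, 0, 0], "gripper": 0}
    - {"offset": [-0.8, 0.5, 0], "rot": [0, 0, 0], "gripper": 0}
    - {"offset": [-1.5, 0.5, 0], "rot": [0, 0, 0], "gripper": 0}
    - {"offset": [-1.5, 0.5, 0], "rot": [0, 0, 0], "gripper": 0}
    - {"offset": [-1.5, -0.8, 0], "rot": [0, 0, 0], "gripper": 0}
    - {"offset": [-1.5, -2.0, 0], "rot": [0, 0, 0], "gripper": 0}
    - {"offset": [-1.5, -2.9, 0], "rot": [0, 0, 0], "gripper": 0}
    - {"offset": [-1.5, -2.9, 0], "rot": [0, 0, 0], "gripper": 0}
    - {"offset": [-1.5, -2.9, 0], "rot": [0, 0, 0], "gripper": 0}

```text
time_s: 17.7
eef_pos: [503.6, 32.7, 136.0]
ee_rot: [0.0, 0.713, 0.701, 0.0]
force: [-0.2, 0.2, -0.2]
grip_width: -0.003
grip_force: 0.0
```

```bash
python3 go.py 0 60 135
```

```text
off cm [ 3.76 -0.11  0.1 ] rot [0.04 0.   0.04]
[503.6  32.7 136. ] [-0.2  0.2 -0.2] 17.7
```

Call:
step_arm:
  plan:
    - {"offset": [0.6, 0, 0], "rot": [0, 0, 0], "gripper": 0}
    - {"offset": [1.2, 0, 0], "rot": [0, 0, 0], "gripper": 0}
    - {"offset": [1.8, 0, 0], "rot": [0, 0, 0], "gripper": 0}
    - {"offset": [2.3, -0.1, 0], "rot": [0, 0, 0], "gripper": 0}
    - {"offset": [2.8, -0.2, 0], "rot": [0, 0, 0], "gripper": 0}
    - {"offset": [3.2, -0.2, 0], "rot": [0, 0, 0], "gripper": 0}
    - {"offset": [3.5, -0.2, 0], "rot": [0, 0, 0], "gripper": 0}
    - {"offset": [3.5, -0.2, 0], "rot": [0, 0, 0], "gripper": 0}
    - {"offset": [3.5, -0.2, 0], "rot": [0, 0, 0], "gripper": 0}

```text
time_s: 18.6
eef_pos: [501.9, 68.2, 135.7]
ee_rot: [0.0, 0.713, 0.701, 0.0]
force: [-0.2, 0.3, -0.5]
grip_width: 0.003
grip_force: 0.0
```

Call:
step_arm:
  plan:
    - {"offset": [0.1, 0, 0], "rot": [0, 0, 0], "gripper": 0}
    - {"offset": [0.2, 0, 0], "rot": [0, 0, 0], "gripper": 0}
    - {"offset": [0.2, 0, 0], "rot": [0, 0, 0], "gripper": 0}

```text
time_s: 18.9
eef_pos: [502.1, 70.0, 135.8]
ee_rot: [0.0, 0.713, 0.701, 0.0]
force: [-0.6, -1.3, 1.4]
grip_width: -0.002
grip_force: 0.0
```

Call:
step_arm:
  plan:
    - {"offset": [0.1, 0, 0], "rot": [0, 0, 0], "gripper": 0}
    - {"offset": [0.1, 0, 0], "rot": [0, 0, 0], "gripper": 0}
    - {"offset": [0.1, 0, 0], "rot": [0, 0, 0], "gripper": 0}

```text
time_s: 19.2
eef_pos: [502.0, 70.9, 135.8]
ee_rot: [0.0, 0.713, 0.701, 0.0]
force: [1.1, -0.6, 0.0]
grip_width: -0.002
grip_force: 0.0
```

Call:
step_arm:
  plan:
    - {"offset": [0.1, 0, 0], "rot": [0, 0, 0], "gripper": 0}
    - {"offset": [0.15, 0, 0], "rot": [0, 0, 0], "gripper": 0}
    - {"offset": [0.15, 0, 0], "rot": [0, 0, 0], "gripper": 0}

```text
time_s: 19.5
eef_pos: [501.9, 72.3, 135.8]
ee_rot: [0.0, 0.713, 0.701, -0.0]
force: [-0.3, -0.9, 0.0]
grip_width: -0.004
grip_force: 0.4
```

```bash
python3 - <<'E'
from h import *
from go import *
c=capture("scene")
for q in (0,.1,.2,.3,.4): print(q,((proj(c,[rack(41-45*np.cos(q),78-45*np.sin(q),76),rack(41-74*np.cos(q),78-74*np.sin(q),52)])-[180,160])*3.5).round().tolist())
print(sense()["force"])
cv2.imwrite("pics/s4.png",cv2.resize(c["color"][160:320,180:400,::-1],None,fx=3.5,fy=3.5,interpolation=cv2.INTER_CUBIC))
E
```

```text
0 [[282.0, 280.0], [311.0, 339.0]]
0.1 [[288.0, 277.0], [321.0, 335.0]]
0.2 [[294.0, 274.0], [331.0, 329.0]]
0.3 [[299.0, 271.0], [340.0, 324.0]]
0.4 [[304.0, 267.0], [347.0, 317.0]]
[ 0.281517   -0.66742611 -0.27181613]
```

View pics/s4.png

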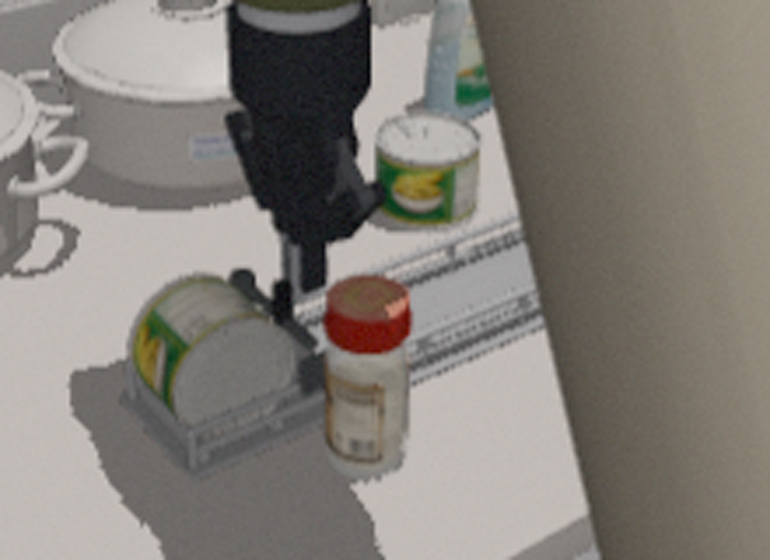

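The pin top is at (283,281) and the bar runs across the channel behind the tin, so q ≈ 0–0.05. Pushing a little more to feel the stop.

Call:
step_arm:
  plan:
    - {"offset": [0.1, 0, 0], "rot": [0, 0, 0], "gripper": 0}
    - {"offset": [0.1, 0, 0], "rot": [0, 0, 0], "gripper": 0}
    - {"offset": [0.1, 0, 0], "rot": [0, 0, 0], "gripper": 0}

```text
time_s: 19.85
eef_pos: [501.9, 72.7, 135.8]
ee_rot: [0.0, 0.713, 0.701, -0.001]
force: [-1.1, -4.8, 0.1]
grip_width: -0.003
grip_force: 3.1
```

Call:
step_arm:
  plan:
    - {"offset": [0.1, 0, 0], "rot": [0, 0, 0], "gripper": 0}
    - {"offset": [0.1, 0, 0], "rot": [0, 0, 0], "gripper": 0}
    - {"offset": [0.1, 0, 0], "rot": [0, 0, 0], "gripper": 0}

```text
time_s: 20.15
eef_pos: [502.0, 73.0, 135.8]
ee_rot: [0.001, 0.713, 0.701, -0.001]
force: [-2.3, -11.6, 1.1]
grip_width: 0.001
grip_force: 5.8
```

Hard stop reached. Back off and lift.

Call:
step_arm:
  plan:
    - {"offset": [-0.5, 0, 0], "rot": [0, 0, 0], "gripper": 0}
    - {"offset": [-1.2, 0, 0], "rot": [0, 0, 0], "gripper": 0}
    - {"offset": [-2.0, 0, 0], "rot": [0, 0, 0], "gripper": 0}
    - {"offset": [-2.0, 0, -2], "rot": [0, 0, 0], "gripper": 0}
    - {"offset": [-2.0, 0, -5], "rot": [0, 0, 0], "gripper": 0}
    - {"offset": [-2.0, 0, -8], "rot": [0, 0, 0], "gripper": 0}
    - {"offset": [-2.0, 0, -10], "rot": [0, 0, 0], "gripper": 0}
    - {"offset": [-2.0, 0, -10], "rot": [0, 0, 0], "gripper": 0}
    - {"offset": [-2.0, 0, -10], "rot": [0, 0, 0], "gripper": 0}

```text
time_s: 21.05
eef_pos: [501.4, 54.1, 235.3]
ee_rot: [-0.0, 0.713, 0.701, -0.0]
force: [-0.7, -0.2, -0.9]
grip_width: 0.002
grip_force: 0.0
```

```bash
python3 tin.py; python3 - <<'E'
from rig import *
import cv2
c=capture("scene")
cv2.imwrite("pics/s5.png",cv2.resize(c["color"][160:320,180:400,::-1],None,fx=3.5,fy=3.5,interpolation=cv2.INTER_CUBIC))
E
```

```text
scene 145 tin y,z [124.5  41.4] ext 78.1 162.8
tip rack y 43.8 z 162.26010672077186 F [-0.7 -0.2 -0.9] 21.05
```

View pics/s5.png

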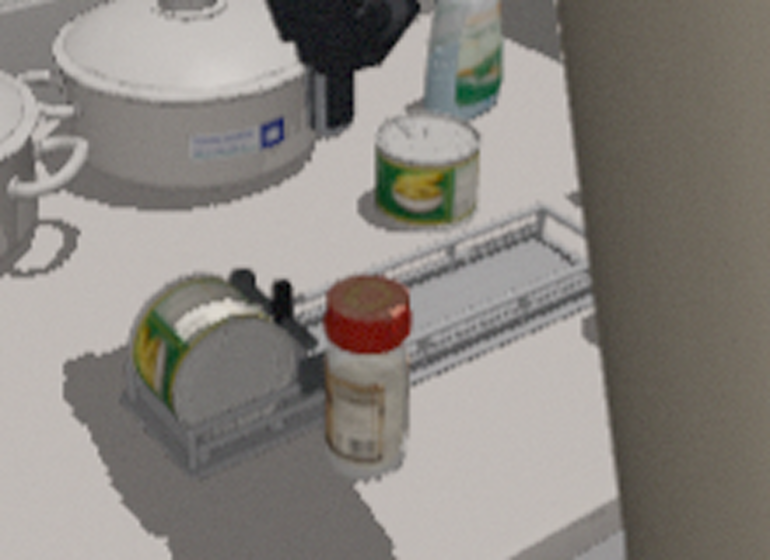

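The tin is in the bay (215,345), the pin is at (283,283) with the keeper shut against its stop, and the arm is clear.

```bash
python3 -c "
from rig import *
print(finish_job())"
```

```text
the job is handed in; nothing more can be done
None
```

The tin sits in the end bay, the keeper arm is shut against its stop, the bystanders show no sign of having moved, and the job is handed in (about 21 s of the 72 s used; no verdict was returned).

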